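# Load an iced cookie face up and index it under the icing head

## Task

Take the square cookie out of its drying stand, lay it flat in the square nest of the icing station's turntable with its iced side (the side with the raised icing outline) facing up, setting it down rather than dropping it, and let go. Then turn the turntable clockwise (seen from above) by its black knob, all the way to its stop, so that the cookie ends up under the icing head. Leave the other cookies, the round cutter, the scriber, the squeeze bottle, the sprinkle jar and the steel cup where they are.

Things in the scene. Friction and masses are not known exactly. Their poses are not given: they have to be found in the camera images.
- cookie_square: Square cookie, rigid, 52 x 52 x 18 mm, 55 g, on edge in a stand. Origin: its centre. x axis out of its iced face (raised icing outline 36 mm square, 2.5 mm high; back plain), at first within 75 degrees of facing +x; z up at first. Stand foot: 36 mm wide (y), 8 mm high, longer on the iced side (38 mm) than behind (20 mm); cheeks cover the lowest 7 mm of both faces, the sides are free.
- nest (a point): Floor centre of the square white nest on the turntable, z up, x and y along the nest's sides, the turntable's axis at x = +85 mm; 58 mm above the table. Floor: 40 mm square pedestal 24 mm above the disc. Corner posts rise 6 mm above it and leave a pocket 58 mm square; the middle 38 mm of each side is open for fingers. The hexagonal nest is not for this cookie.
- turntable (a joint): Angle of the turntable in rad: grows as the disc turns clockwise seen from above, from 0 to the stop at 2.094 (a third of a turn), where the square nest lies under the icing head. It turns against a friction of about 0.12 N m and stays where it is left.
- knob_top (a point): Centre of the top of the black upright knob on the turntable's disc, 22 mm in diameter and 45 mm high, top 79 mm above the table, 100 mm from the axis, 150 degrees round the axis from the square nest.
- turntable_axis (a point): Point on the turntable's axis at the disc's top, 34 mm above the table, in the station's axes (does not turn). Disc diameter 260 mm. Icing head: block 85 mm wide (x) over the disc from y = 45 mm to the column at y = 200 to 330 mm (120 mm wide, 270 mm high); underside 170 mm above the table; nozzle, 24 mm in diameter, at y = 85 mm, down to 143 mm above the table.
- cookie_hex: A hexagonal iced cookie, 52 mm across flats, 18 mm thick, on edge in its own stand. Origin at its centre, x axis out of its iced face. Leave it.
- cookie_oblong: An oblong iced cookie, 38 mm wide, 64 mm tall, 18 mm thick, on edge in its own stand. Origin at its centre, x axis out of its iced face. Leave it.
- cutter: A round steel cookie cutter, 52 mm in diameter, 22 mm high, on the table among the stands. Origin at the centre of its underside. Leave it.
- squeeze_bottle: A white squeeze bottle, 52 mm in diameter, 160 mm high, upright. Origin at the centre of its underside. Leave it.
- sprinkle_jar: A sprinkle jar, 48 mm in diameter, 75 mm high, upright. Origin at the centre of its underside. Leave it.
- tool_cup: A steel cup, 76 mm in diameter, 100 mm high, near the robot. Origin at the centre of its underside. Leave it.
- scriber: A black scriber, a rod 130 mm long and 12 mm thick, lying near the robot. Leave it.
Things that resemble listed ones, but are neither listed nor needed, are in the scene too. What is shaped like the cookie_square but green is not meant.

How it is judged:
By the outcome, as a careful person would: the job done as asked, in the order asked, and still so for the second after the job is handed in, with the robot touching nothing.
It also fails if it takes over 58 s, if anything falls off the work surface, if the arm or the gripper's body presses on something with over 40 N, if the wrist force passes 120 N, or if a joint passes its speed limit or range.

## Robot

A 6-joint arm with a two-finger parallel gripper is mounted at the origin on the work surface. World frame = base frame: x ahead of the robot, y to its left, z up, the work surface at z = 0. Lengths are in m, angles in degrees, forces in N, time in s.
With the tool pointing down it reaches from about 0.375 to 0.9 m from the base axis. Payload 3.1 kg.
Tool frame: the origin (TCP) lies at the very end of the fingers, on their centre line; the grasp point (between the pads) lies behind it (bot.grip_depth is the z of the grasp point in the tool frame, in m); z points along the fingers, y is the direction in which the jaws open and shut (so a half turn about z gives the same grasp; the last joint's range is limited). The gripper opens to 87 mm and grips with 3 to 60 N. Pads are 19 mm wide; open, the fingers measure 117 mm over their backs; the gripper's body (75 mm by 190 mm) begins 51 mm behind the grasp point.
Start: joints at [-84.884, 30.224, 82.088, -0, 67.689, -10.227], TCP at [0.165, -0.603, 0.223] pointing down, gripper open.
Joint ranges: [-176.69, 176.69], [-43.24, 126.21], [12.49, 139.97], [-82, 262], [0, 151.66], [-163.58, 163.58]. Speed limits (degrees/s): [159.86, 159.86, 180, 180, 180, 180].

## Interface

Orientations are given as a 3x3 rotation matrix whose columns are the frame's x, y, z axes.
In Python, from rig import bot, vision gives the robot as it stands. The module is installed in compiled form; this text tells all that it offers.
- The arm moves only by the shell command python3 -m jog 'ROWS'. ROWS is JSON, a list of rows, each a list of 3 entries, a list of its own where there are three numbers: the shift along the tool's x, y, z in mm, then the turn, a rotation vector about the tool's x, y, z in degrees, then the closure, from 0 (fully open) to 1 (shut). In form: [[[dx, dy, dz], [wx, wy, wz], fingers], ...]. A call has 1 to 12 rows; each row is the pose to reach, as a shift and turn from the pose commanded when the call began, along the tool's axes at that moment; what a row does not reach only later rows make up. A row lasts 1/12 s, in which the tool goes at most 41.7 mm and 7.16 degrees, less where a joint would pass 70% of its speed; a pose out of reach is approached as far as the arm can. A call with a gripper value outside its range is refused whole. The fingers move at their own pace and stop on an object; the grip force is fixed at half the most. Time passes only in rows, so rows that repeat a pose let the fingers close. It gives the time, the measured TCP pose, the force and the opening at its end, in the units of the state.
- bot.read_state(): the state, without advancing time (a new reading comes with each control period).
- vision.capture(name): name is "scene" or "top" or "wrist"; returns the picture (480x640x3 uint8, red, green, blue); there is no depth.
- vision.camera_info(name): a dict with "intrinsics" (3x3 intrinsics, pixels), "dist" ([k1, k2, p1, p2, k3] as OpenCV has them; the pictures are not rectified), "camera_from_world" (4x4, takes a point from world to camera coordinates); the wrist camera has in their place "mount" (4x4, takes a point from camera to tool coordinates, whose origin is the TCP and whose axes are the flange's). Camera axes: x right, y up, looking along -z (the intrinsics and any distortion apply to the point x, -y, -z); pixel columns grow to the right and rows downward; lengths in m; the calibration is good to about 2 mm. A picture is of the moment at which its call begins: read the wrist's pose just before it. camera_info takes no time and is no camera call.
- bot.hand_in(): hands the job in, once; it reports no verdict.
The state is a dict: "time_s": time; "joint_positions": joint angles; "qvel": joint speeds; "tau": joint torques, N m; "position": TCP position; "tcp_rot": TCP orientation; "force": force on the tool from outside, world axes, zero at the start; "moment": the same for the moment, N m; "opening": opening from 0.0 (shut) to 1.0 (fully open).
Only numpy, scipy, OpenCV 4.12 (cv2) and the standard library are available. Lean on these libraries where they do the work, as an engineer would, in place of code of your own. Each camera call takes 0.05 s, during which the arm holds its last target. There are 200 camera calls.

## Working session

There is one attempt and no reset: what is moved stays moved. The work goes in short steps, Python scripts to look and compute and a shell command to move; the robot and the scene stay as the last step left them, time stands still between calls to the robot, and variables do not carry over. Pictures are saved under pics/ and viewed, about 8 in all and at most 12, crops included, and the job is handed in when it is done.

```bash
mkdir -p pics; cat > h.py <<'E'
import numpy as np, cv2
from rig import bot, vision
def save(name,fn):
    im=vision.capture(name); cv2.imwrite('pics/'+fn,im[:,:,::-1]); return im
def cam(name,st=None):
    c=vision.camera_info(name); K=np.array(c['intrinsics']); d=np.array(c['dist'],float)
    if name=='wrist':
        T=np.eye(4); T[:3,:3]=st['tcp_rot']; T[:3,3]=st['position']; W=T@np.array(c['mount'])
    else: W=np.linalg.inv(np.array(c['camera_from_world']))
    return K,d,W
def rays(name,px,st=None):
    K,d,W=cam(name,st); u=cv2.undistortPoints(np.array(px,float).reshape(-1,1,2),K,d).reshape(-1,2)
    D=np.c_[u[:,0],-u[:,1],-np.ones(len(u))]@W[:3,:3].T
    return W[:3,3],D/np.linalg.norm(D,axis=1)[:,None]
def plane(name,px,z,st=None):
    o,D=rays(name,px,st); return o+D*((z-o[2])/D[:,2])[:,None]
def proj(name,P,st=None):
    K,d,W=cam(name,st); P=np.atleast_2d(P); q=(P-W[:3,3])@W[:3,:3]; q=q*[1,-1,-1]
    return cv2.projectPoints(q,np.zeros(3),np.zeros(3),K,d)[0].reshape(-1,2)
def tri(obs):
    A=np.zeros((3,3));b=np.zeros(3)
    for o,D in obs:
        M=np.eye(3)-np.outer(D,D);A+=M;b+=M@o
    return np.linalg.solve(A,b)
E
python3 - <<'E'
from h import *
np.set_printoptions(precision=4,suppress=True)
for n in('scene','top'):
    save(n,n+'0.png'); K,d,W=cam(n); print(n,K[0,0],W[:3])
s=bot.read_state(); save('wrist','wrist0.png'); print(s['tcp_rot'],s['position'],bot.grip_depth,vision.camera_info('wrist'))
E
```

```text
scene 552.8717062331012 [[ 0.3406 -0.665   0.6647  1.2558]
 [ 0.94    0.2261 -0.2555 -0.3852]
 [ 0.0196  0.7118  0.7021  0.8607]]
top 455.48831831383916 [[-0.0185  0.9934 -0.1133  0.4183]
 [-0.9998 -0.0189 -0.0019 -0.0794]
 [-0.004   0.1132  0.9936  0.9065]]
[[ 0.9643  0.2646 -0.0002]
 [ 0.2646 -0.9643  0.0019]
 [ 0.0004 -0.0019 -1.    ]] [ 0.1653 -0.6021  0.2217] -0.0187 {'intrinsics': array([[416.9883,   0.    , 310.5784],
       [  0.    , 416.9883, 241.891 ],
       [  0.    ,   0.    ,   1.    ]]), 'dist': array([-0.0798,  0.    ,  0.    ,  0.    ,  0.    ]), 'mount': array([[-0.001 ,  0.9687,  0.2481,  0.0675],
       [ 1.    ,  0.0009,  0.0003,  0.0005],
       [ 0.    ,  0.2481, -0.9687, -0.1625],
       [ 0.    ,  0.    ,  0.    ,  1.    ]])}
```

View pics/scene0.png

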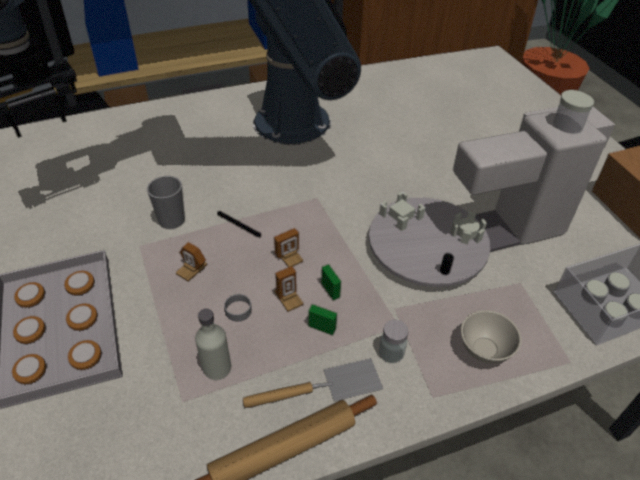

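View pics/top0.png

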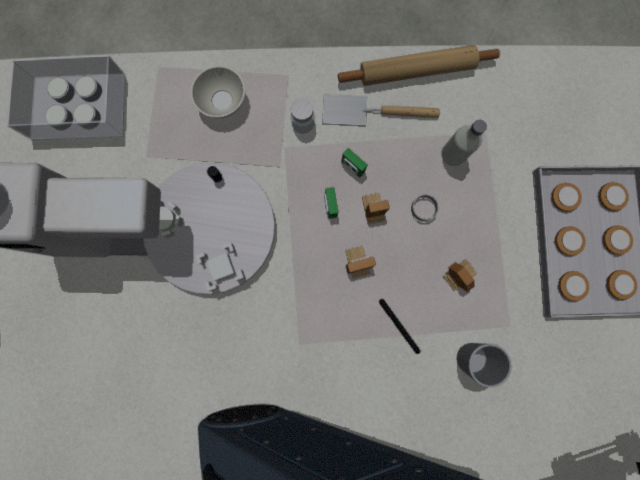

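The scene view shows three stands: A at about (288,245), B at about (287,283) and a hex at about (192,260). There are also green blocks at (331,282) and (322,319). In the top view A is at (361,262), B at (376,207) and the hex at (461,276). The turntable is at (210,228), with the square nest at (222,268) and the knob at (215,174).

Candidates for the square cookie are A, B, the hex and the two green blocks, which are excluded. I'll check A and B in a close crop.

```bash
python3 - <<'E'
import cv2,numpy as np
a=cv2.imread('pics/scene0.png')[222:316,250:350]; b=cv2.imread('pics/top0.png')
f=lambda x,w,h:cv2.convertScaleAbs(cv2.resize(x,(w,h),interpolation=cv2.INTER_CUBIC),alpha=1.6)
im=np.zeros((600,800,3),np.uint8)
im[:376,:400]=f(a,400,376); im[:400,400:]=f(b[185:285,330:430],400,400)
im[376:600,:400]=f(cv2.imread('pics/scene0.png')[190:246,370:470],400,224)
im[400:,400:]=f(b[240:300,180:300],400,200)
cv2.imwrite('pics/c1.png',im)
E
```

```text
(no output)
```

View pics/c1.png

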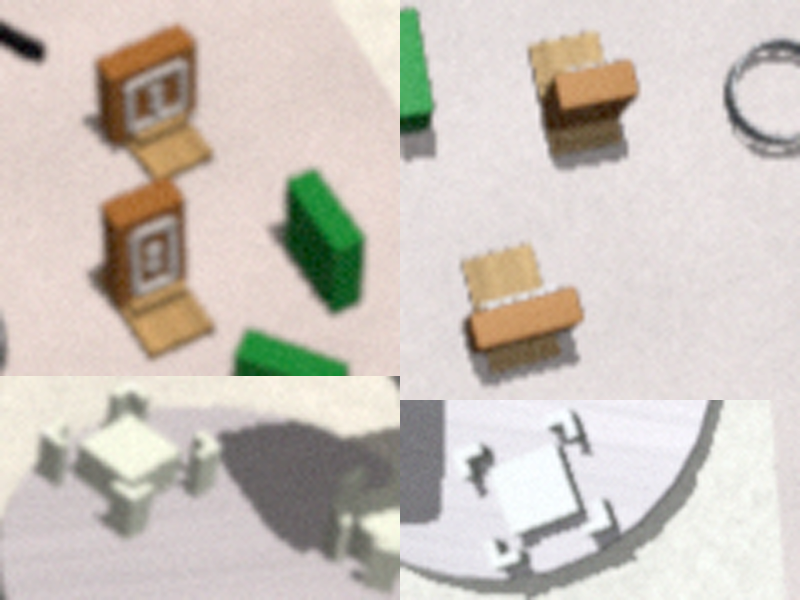

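In crop c1, stand A is the wide, square cookie: scene (288,245), top (361,262). Stand B is narrow, so it is the oblong. Next I'll measure A, the square nest, the turntable and the knob.

```bash
python3 - <<'E'
from h import *
np.set_printoptions(precision=4,suppress=True)
t=cv2.imread('pics/top0.png'); s=cv2.imread('pics/scene0.png')
def blob(im,cond,c,r):
    m=np.zeros(im.shape[:2],np.uint8); b,g,R=[im[:,:,i].astype(int) for i in range(3)]
    m[cond(b,g,R)]=255; k=np.zeros_like(m); k[c[1]-r:c[1]+r,c[0]-r:c[0]+r]=255; m&=k
    n,l,st,ce=cv2.connectedComponentsWithStats(m); i=1+np.argmax(st[1:,4]); 
    cn=max(cv2.findContours((l==i).astype(np.uint8),0,1)[0],key=cv2.contourArea)
    return cn,ce[i],st[i]
# cookie top face in top view: brown-orange bright
cn,ce,st=blob(t,lambda b,g,R:(R>120)&(R-b>65)&(R-g>45),(361,262),22)
r=cv2.minAreaRect(cn); print('A top',ce,st,r); q=cv2.boxPoints(r)
for z in(.055,.06,.068): p=plane('top',q,z); print(z,p.mean(0),[np.linalg.norm(p[i]-p[i-1]) for i in range(4)], [np.degrees(np.arctan2(*(p[i]-p[i-1])[[1,0]])) for i in (1,2)])
L=lambda x,y:[250+x/4-.4,222+y/4-.4]; T=lambda x,y:[330+(x-400)/4-.4,185+y/4-.4]
pairs=[((98,62),(478,345)),((182,28),(580,318)),((195,38),(577,291)),((107,75),(472,317))]
P=[]
for a,b in pairs:
    o1,D1=rays('scene',[L(*a)]);o2,D2=rays('top',[T(*b)]); P.append(tri([(o1,D1[0]),(o2,D2[0])]))
print(np.array(P))
# nest pedestal top: brightest in top
cn,ce,st=blob(t,lambda b,g,R:(g>205),(222,267),16); r=cv2.minAreaRect(cn); q=cv2.boxPoints(r); print('nest',ce,st,r)
p=plane('top',q,.058); print(p,p.mean(0),[np.linalg.norm(p[i]-p[i-1]) for i in range(4)])
# knob
for n,im,c in(('top',t,(215,174)),('scene',s,(447,263))):
    cn,ce,st=blob(im,lambda b,g,R:(R<45)&(g<45)&(b<45),c,16); print(n,ce,st)
# knob top guess, B top guess
print('knob',plane('top',[[213.5,172]],.079),'B',plane('top',[T(598,80)],.072))
# disc edge ellipse points in top
print('disc',plane('top',[[274,228],[210,295],[240,165]],.034))
E
```

```text
Traceback (most recent call last):
ValueError: attempt to get argmax of an empty sequence
```

```bash
cat > m.py <<'E'
from h import *
np.set_printoptions(precision=4,suppress=True)
t=cv2.imread('pics/top0.png'); s=cv2.imread('pics/scene0.png')
print(t[262:266,358:364].tolist()[1][:3],t[257,361],t[268,222],t[275,215],t[174,215])
def blob(im,cond,c,r):
    m=np.zeros(im.shape[:2],np.uint8); b,g,R=[im[:,:,i].astype(int) for i in range(3)]
    m[cond(b,g,R)]=255; k=np.zeros_like(m); k[c[1]-r:c[1]+r,c[0]-r:c[0]+r]=255; m&=k
    n,l,st,ce=cv2.connectedComponentsWithStats(m); i=1+np.argmax(st[1:,4]); 
    cn=max(cv2.findContours((l==i).astype(np.uint8),0,1)[0],key=cv2.contourArea)
    return cn,ce[i],st[i]
T=lambda x,y:[330+(x-400)/4-.4,185+y/4-.4]
L=lambda x,y:[250+x/4-.4,222+y/4-.4]
def run():
    cn,ce,st=blob(t,lambda b,g,R:(R>80)&(R-b>1.1*b)&(R>1.5*g),(361,262),22)
    r=cv2.minAreaRect(cn); print('A top',ce,st,r); q=cv2.boxPoints(r)
    for z in(.055,.06,.068): p=plane('top',q,z); print(z,p.mean(0),[np.linalg.norm(p[i]-p[i-1]) for i in range(4)], [np.degrees(np.arctan2(*(p[i]-p[i-1])[[1,0]])) for i in (1,2)])
    pairs=[((98,62),(478,345)),((182,28),(580,318)),((195,38),(577,291)),((107,75),(472,317))]
    P=[]
    for a,b in pairs:
        o1,D1=rays('scene',[L(*a)]);o2,D2=rays('top',[T(*b)]); P.append(tri([(o1,D1[0]),(o2,D2[0])]))
    print(np.array(P),np.mean(P,0))
    cn,ce,st=blob(t,lambda b,g,R:(g>146),(222,267),18); r=cv2.minAreaRect(cn); q=cv2.boxPoints(r); print('nest',ce,st,r)
    p=plane('top',q,.058); print(p,p.mean(0),[np.linalg.norm(p[i]-p[i-1]) for i in range(4)])
    for n,im,c in(('top',t,(215,174)),('scene',s,(447,263))):
        cn,ce,st=blob(im,lambda b,g,R:(R<40)&(g<40)&(b<40),c,16); print(n,ce,st)
    print('knob',plane('top',[[213.5,172]],.079),'B',plane('top',[T(598,80)],.072))
    print('disc',plane('top',[[274,228],[210,295],[240,165]],.034))
E
python3 -c "
from m import *
try: run()
except Exception as e: print(repr(e))"
```

```text
[[65, 98, 128], [63, 95, 127], [62, 94, 126]] [ 93 116 132] [161 160 156] [159 157 154] [28 23 22]
ValueError('attempt to get argmax of an empty sequence')
```

```bash
sed -i 's/(R>80)&(R-b>1.1\*b)&(R>1.5\*g)/(R>100)\&(R>1.65*b)/; s/(g>146)/(g>148)/' m.py
python3 -c "
from m import *
try: run()
except Exception as e: print(repr(e))"; python3 -c "
from m import *
for y in range(250,276,2): print(y,[ '%d/%d'%(t[y,x,2],t[y,x,0]) for x in range(344,380,3)])"
```

```text
[[65, 98, 128], [63, 95, 127], [62, 94, 126]] [ 93 116 132] [161 160 156] [159 157 154] [28 23 22]
A top [361.0977 264.1581] [348 258  27  14 215] ((361.14898681640625, 264.0660705566406), (8.245582580566406, 26.41640281677246), 75.25643920898438)
0.055 [ 0.4798 -0.1661  0.055 ] [np.float64(0.015424799556767258), np.float64(0.04971127590836023), np.float64(0.015456804539928076), np.float64(0.04961761460487289)] [np.float64(-76.36188062313376), np.float64(-167.1236916907134)]
0.06 [ 0.4795 -0.1656  0.06  ] [np.float64(0.015334221183899351), np.float64(0.049419358566524026), np.float64(0.015366038225603392), np.float64(0.04932624726619487)] [np.float64(-76.36188062313374), np.float64(-167.1236916907134)]
0.068 [ 0.4789 -0.1648  0.068 ] [np.float64(0.015189295787310653), np.float64(0.04895229081958607), np.float64(0.015220812122683967), np.float64(0.04886005952430999)] [np.float64(-76.3618806231337), np.float64(-167.12369169071337)]
[[ 0.4628 -0.1641  0.0341]
 [ 0.4851 -0.1676  0.0846]
 [ 0.4974 -0.1655  0.0883]
 [ 0.4759 -0.1621  0.0365]] [ 0.4803 -0.1648  0.0609]
nest [219.0513 265.98
[... 1665 characters left out ...]
, '129/66', '127/68', '129/66', '128/64', '128/64', '125/62', '123/63', '119/57', '141/135']
266 ['137/131', '58/31', '128/64', '130/68', '127/65', '126/63', '126/64', '125/62', '111/53', '90/42', '122/108', '142/138']
268 ['135/131', '48/20', '128/63', '130/68', '125/62', '120/59', '103/46', '79/41', '60/37', '75/69', '140/137', '142/134']
270 ['139/135', '50/36', '122/60', '115/57', '89/43', '60/30', '55/23', '73/44', '70/44', '81/77', '134/128', '138/134']
272 ['141/138', '73/64', '65/32', '58/33', '69/46', '70/43', '70/38', '67/35', '70/39', '79/77', '131/128', '141/137']
274 ['138/134', '101/96', '76/71', '69/44', '70/40', '68/39', '69/38', '69/50', '74/63', '78/75', '95/91', '140/135']
```

Measured values:

| Item | Position (m) | Orientation |
|---|---|---|
| Cookie A | (0.4795, −0.1656, ~0.034) | normal az 13.6° |
| Square nest | (0.4815, 0.1006, 0.058) | yaw 19.7° |
| Turntable axis | ≈ (0.561, 0.129) | – |
| Knob | ≈ (0.659, 0.110) | – |

Plan: grip the cookie by its free sides with the tool tilted 35° toward the iced side. Rotate the tool 90° so it points outward and 35° down, which puts the iced face up. Lower the cookie into the nest, release and back out, then swing the knob.

```bash
cat > g.py <<'E'
from h import *
from scipy.spatial.transform import Rotation as Ro
np.set_printoptions(precision=4,suppress=True)
Z=np.array([0,0,1.])
def hv(a): a=np.radians(a); return np.array([np.cos(a),np.sin(a),0])
def tool(az,el):
    """tool z has azimuth az, pitch: el deg from straight down, positive leaning outward along az; tool x along +az side"""
    e=np.radians(el); z=hv(az)*np.sin(e)-Z*np.cos(e); x=hv(az)*np.cos(e)+Z*np.sin(e)
    return np.c_[x,np.cross(z,x),z]
def delta(R,p,R0,p0):
    d=R0.T@(p-p0)*1000; w=np.degrees(Ro.from_matrix(R0.T@R).as_rotvec())
    print('shift',d.round(1),'turn',w.round(2),'rows',np.linalg.norm(d)/41.7,np.linalg.norm(w)/7.16); return d,w
C=np.array([.4795,-.1656,.034]); AZ=13.6; TL=35; OFF=.005
def pickpose(back=0.,C=C,az=AZ):
    R=tool(az,-TL); return R, C+R[:,2]*(-OFF-bot.grip_depth-back)
def cur():
    s=bot.read_state(); return np.array(s['tcp_rot']),np.array(s['position']),s
E
python3 - <<'E'
from g import *
R0,p0,s=cur(); R,p=pickpose(.13); print(p); delta(R,p,R0,p0)
E
```

```text
[ 0.5443 -0.1499  0.1293]
shift [ 485.1 -335.7   93.2] turn [  0.44 -35.01   1.72] rows 14.322239801670035 4.896262997514613
```

```bash
python3 -m jog '[[[240,-168,0],[0.2,-35,1.7],0],[[240,-168,0],[0.2,-35,1.7],0],[[240,-168,0],[0.2,-35,1.7],0],[[240,-168,0],[0.2,-35,1.7],0],[[485,-336,40],[0.4,-35,1.7],0],[[485,-336,40],[0.4,-35,1.7],0],[[485,-336,40],[0.4,-35,1.7],0],[[485,-336,40],[0.4,-35,1.7],0],[[485,-336,40],[0.4,-35,1.7],0],[[485,-336,40],[0.4,-35,1.7],0],[[485,-336,40],[0.4,-35,1.7],0],[[485,-336,40],[0.4,-35,1.7],0]]'; python3 -m jog '[[[0,0,0],[0,0,0],0]]'
python3 - <<'E'
from g import *
R0,p0,s=cur(); R,p=pickpose(.13); print(p,s['joint_positions']); delta(R,p,R0,p0)
E
```

```text
time_s: 1.15
position: [0.486, -0.2189, 0.1907]
tcp_rot: [[0.796, 0.236, -0.557], [0.192, -0.972, -0.137], [-0.574, 0.002, -0.819]]
force: [1.0, -1.1, 0.4]
opening: 0.999
time_s: 1.23
position: [0.4892, -0.2148, 0.1895]
tcp_rot: [[0.797, 0.242, -0.554], [0.199, -0.97, -0.138], [-0.571, -0.001, -0.821]]
force: [-0.2, -1.0, -0.1]
opening: 0.996
[ 0.5443 -0.1499  0.1293] [-24.0894  40.069   77.7803 -20.5993  90.7893  56.8999]
shift [ 91.3 -49.6  10. ] turn [ 0.21 -0.2   0.37] rows 2.501817121487266 0.06547068180765056
```

```bash
python3 -m jog '[[[91,-50,10],[0.2,-0.2,0.4],0],[[91,-50,10],[0.2,-0.2,0.4],0],[[91,-50,10],[0.2,-0.2,0.4],0],[[91,-50,10],[0.2,-0.2,0.4],0],[[91,-50,10],[0.2,-0.2,0.4],0]]'
python3 - <<'E'
from g import *
R0,p0,s=cur(); im=save('wrist','w1.png'); R,p=pickpose(0); print(s['joint_positions']); delta(R,p,R0,p0)
n=hv(AZ); l=np.array([-n[1],n[0],0])
for z in(.06,): print('pred', [proj('wrist',C+a*.009*n+b*.026*l+[0,0,.026],s)[0].round(1).tolist() for a,b in((1,1),(1,-1),(-1,-1),(-1,1))])
print('pred low',[proj('wrist',C+.009*n+b*.026*l+[0,0,-.026],s)[0].round(1).tolist() for b in(1,-1)])
E
```

```text
time_s: 1.65
position: [0.5396, -0.1557, 0.1297]
tcp_rot: [[0.794, 0.23, -0.563], [0.186, -0.973, -0.135], [-0.579, 0.002, -0.816]]
force: [0.8, -1.0, 0.4]
opening: 1.0
[-18.0003  47.1119  73.0764 -17.6008  90.9407  63.3959]
shift [  5.9  -4.4 126.9] turn [-0.06  0.36 -0.33] rows 3.0474692150781424 0.06861018115068236
pred [[261.1, 250.6], [344.9, 250.1], [343.4, 267.5], [263.8, 268.0]]
pred low [[266.7, 193.1], [340.8, 192.6]]
```

View pics/w1.png

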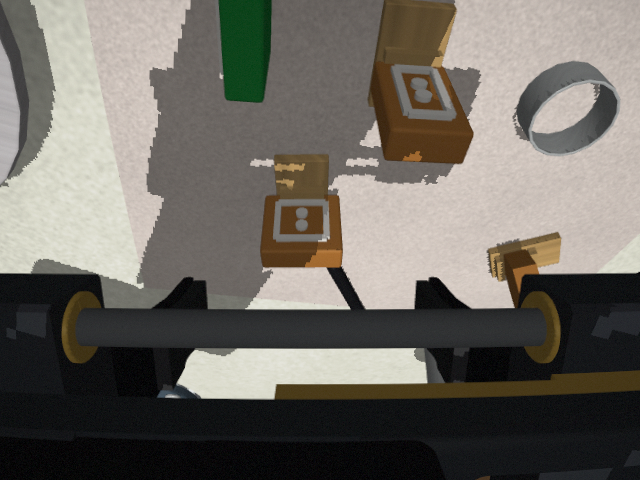

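The wrist view shows the square cookie's top edges at (261..342, 247) and (262..341, 268). That is within about 2 px of the prediction, so it confirms the pose. I'll go in and close.

```bash
python3 -m jog '[[[6,-5,30],[0,0.3,-0.3],0],[[6,-5,60],[0,0.3,-0.3],0],[[6,-5,90],[0,0.3,-0.3],0],[[6,-5,110],[0,0.3,-0.3],0],[[6,-5,127],[0,0.3,-0.3],0],[[6,-5,127],[0,0.3,-0.3],0],[[6,-5,127],[0,0.3,-0.3],0],[[6,-5,127],[0,0.3,-0.3],0]]'
python3 - <<'E'
from g import *
R0,p0,s=cur();R,p=pickpose(0); delta(R,p,R0,p0)
E
```

```text
time_s: 2.37
position: [0.4738, -0.1685, 0.0248]
tcp_rot: [[0.8, 0.231, -0.554], [0.189, -0.973, -0.134], [-0.57, 0.003, -0.822]]
force: [0.1, 0.3, -0.5]
opening: 1.001
shift [-0.2 -1.5  2.6] turn [-0.01 -0.26 -0.27] rows 0.07260200287470198 0.0522952666876966
```

```bash
python3 -m jog '[[[0,-2,2.5],[0,0,0],0],[[0,-2,2.5],[0,0,0],0.3],[[0,-2,2.5],[0,0,0],0.4],[[0,-2,2.5],[0,0,0],0.6],[[0,-2,2.5],[0,0,0],0.8],[[0,-2,2.5],[0,0,0],0.8],[[0,-2,2.5],[0,0,0],0.8],[[0,-2,2.5],[0,0,0],0.8],[[0,-2,2.5],[0,0,0],0.8],[[0,-2,2.5],[0,0,0],0.8],[[0,-2,2.5],[0,0,0],0.8],[[0,-2,2.5],[0,0,0],0.8]]'
python3 - <<'E'
from g import *
R0,p0,s=cur(); delta(R0,p0+[0,0,.15],R0,p0); print(.087*s['opening'],p0)
E
```

```text
time_s: 3.37
position: [0.4707, -0.1656, 0.0214]
tcp_rot: [[0.798, 0.232, -0.556], [0.19, -0.973, -0.133], [-0.572, 0.0, -0.82]]
force: [0.6, 0.5, 0.7]
opening: 0.598
shift [ -85.8    0.  -123. ] turn [0. 0. 0.] rows 3.597122302158273 0.0
0.052069381855210706 [ 0.4707 -0.1656  0.0214]
```

The jaws hold at an opening of 52.1 mm. I'll lift straight up.

```bash
python3 -m jog '[[[-6,0,-8],[0,0,0],0.8],[[-11,0,-16],[0,0,0],0.8],[[-17,0,-25],[0,0,0],0.8],[[-29,0,-41],[0,0,0],0.8],[[-46,0,-65],[0,0,0],0.8],[[-63,0,-90],[0,0,0],0.8],[[-80,0,-114],[0,0,0],0.8],[[-86,0,-123],[0,0,0],0.8],[[-86,0,-123],[0,0,0],0.8],[[-86,0,-123],[0,0,0],0.8]]'
python3 - <<'E'
from g import *
R0,p0,s=cur(); im=save('wrist','w2.png'); print(.087*s['opening'],p0,s['force'],s['joint_positions'])
N=np.array([.4815,.1006,.058])
Rn=tool(19.7,90-TL)
# cookie centre in tool: grasp point + OFF along z
cz=bot.grip_depth+OFF
hover=N+[0,0,.009+.10]-Rn[:,2]*cz
print(hover); delta(Rn,hover,R0,p0)
# mid
delta(Rn,np.array([.42,-.03,.25]),R0,p0)
E
```

```text
time_s: 4.2
position: [0.4706, -0.1655, 0.1719]
tcp_rot: [[0.799, 0.232, -0.555], [0.19, -0.973, -0.133], [-0.571, 0.001, -0.821]]
force: [0.5, 0.2, -0.9]
opening: 0.591
0.05143692545533676 [ 0.4706 -0.1655  0.1719] [ 0.4821  0.1974 -0.9293] [-20.8263  39.3657  83.0086 -18.7991  87.6096  61.6258]
[0.4921 0.1044 0.1591]
shift [  75.7 -257.5  -37.4] turn [ 1.29 89.71 -6.84] rows 6.499386615300541 12.566350903361505
shift [ -59.3 -143.5  -54.1] turn [ 1.29 89.71 -6.84] rows 3.942595550123326 12.566350903361505
```

View pics/w2.png

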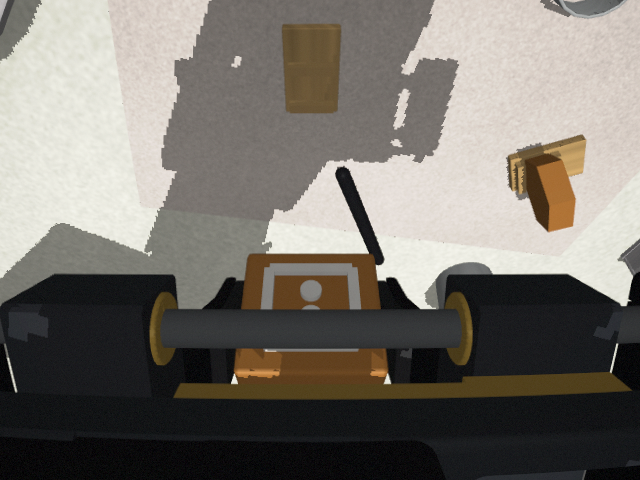

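The wrist view shows the cookie upright in the jaws with its iced face at about (310,300) toward tool +x. The empty stand has stayed at (312,68). I'll rotate and travel to the hover point over the nest.

```bash
python3 -m jog '[[[-59,-144,-54],[1.3,89.7,-6.8],0.8],[[-59,-144,-54],[1.3,89.7,-6.8],0.8],[[-59,-144,-54],[1.3,89.7,-6.8],0.8],[[-59,-144,-54],[1.3,89.7,-6.8],0.8],[[-59,-144,-54],[1.3,89.7,-6.8],0.8],[[-59,-144,-54],[1.3,89.7,-6.8],0.8],[[-59,-144,-54],[1.3,89.7,-6.8],0.8],[[-59,-144,-54],[1.3,89.7,-6.8],0.8],[[-59,-144,-54],[1.3,89.7,-6.8],0.8],[[-59,-144,-54],[1.3,89.7,-6.8],0.8],[[-59,-144,-54],[1.3,89.7,-6.8],0.8],[[-59,-144,-54],[1.3,89.7,-6.8],0.8]]'; python3 -m jog '[[[0,0,0],[0,0,0],0.8],[[0,0,0],[0,0,0],0.8]]'
cat >> g.py <<'E'
N=np.array([.4815,.1006,.058]); Rn=tool(19.7,90-TL); cz=bot.grip_depth+OFF
def place(up): return N+[0,0,.009+up]-Rn[:,2]*cz
E
python3 - <<'E'
from g import *
R0,p0,s=cur(); print(.087*s['opening'],p0,s['joint_positions'],'want',place(.1))
delta(Rn,place(.1),R0,p0)
E
```

```text
time_s: 5.25
position: [0.4178, -0.0258, 0.2468]
tcp_rot: [[0.763, 0.334, 0.553], [0.245, -0.942, 0.23], [0.598, -0.04, -0.8]]
force: [0.3, 0.2, -1.3]
opening: 0.594
time_s: 5.42
position: [0.4176, -0.0264, 0.2462]
tcp_rot: [[0.767, 0.331, 0.549], [0.242, -0.943, 0.23], [0.594, -0.043, -0.803]]
force: [0.0, 0.5, -0.5]
opening: 0.593
0.051547838594220324 [ 0.4176 -0.0264  0.2462] [-45.6313   6.3826 131.4462  55.7767  42.0147 -17.035 ] want [0.4921 0.1044 0.1591]
shift [ 37.1 -94.9 141. ] turn [-1.49 18.52 -2.04] rows 4.170315652429242 2.609949815970304
```

```bash
python3 -m jog '[[[37,-95,141],[-1.5,18.5,-2],0.8],[[37,-95,141],[-1.5,18.5,-2],0.8],[[37,-95,141],[-1.5,18.5,-2],0.8],[[37,-95,141],[-1.5,18.5,-2],0.8],[[37,-95,141],[-1.5,18.5,-2],0.8],[[37,-95,141],[-1.5,18.5,-2],0.8],[[37,-95,141],[-1.5,18.5,-2],0.8],[[37,-95,141],[-1.5,18.5,-2],0.8],[[37,-95,141],[-1.5,18.5,-2],0.8],[[37,-95,141],[-1.5,18.5,-2],0.8],[[37,-95,141],[-1.5,18.5,-2],0.8]]'
python3 - <<'E'
from g import *
R0,p0,s=cur(); print(.087*s['opening'],p0,s['joint_positions'],'want',place(.1))
delta(Rn,place(.1),R0,p0); delta(Rn,place(.04),R0,p0)
E
```

```text
time_s: 6.33
position: [0.5169, 0.1074, 0.1663]
tcp_rot: [[0.546, 0.346, 0.763], [0.202, -0.938, 0.282], [0.813, -0.0, -0.582]]
force: [-0.7, 0.5, -0.2]
opening: 0.591
0.05141852109803978 [0.5169 0.1074 0.1663] [-18.6402  37.5237 139.8435 139.848   52.3811 -87.9117] want [0.4921 0.1044 0.1591]
shift [-20.   -5.7 -15.7] turn [-0.46  0.59  0.33] rows 0.624097065993403 0.11402642439751468
shift [-68.8  -5.7  19.2] turn [-0.46  0.59  0.33] rows 1.7176735763326088 0.11402642439751468
```

Approaching from the robot side drives joint 3 to its limit (139.8°). The nest is symmetric, so I'll approach from the −y side instead (azimuth 19.7 + 90°).

```bash
sed -i 's/Rn=tool(19.7,90-TL)/Rn=tool(109.7,90-TL)/' g.py
python3 - <<'E'
from g import *
R0,p0,s=cur(); print('want',place(.14)); d,w=delta(Rn,place(.14),R0,p0)
d,w=delta(Rn,np.array([.5,.06,.24]),R0,p0)
E
```

```text
want [0.4777 0.1112 0.1991]
shift [  6.1 -17.1 -48. ] turn [ 73.     0.46 -51.67] rows 1.2303175677669513 12.490935829445943
shift [ 41.2  38.6 -69.2] turn [ 73.     0.46 -51.67] rows 2.1415328011893506 12.490935829445943
```

```bash
python3 -m jog '[[[41,39,-69],[73,0.5,-51.7],0.8],[[41,39,-69],[73,0.5,-51.7],0.8],[[41,39,-69],[73,0.5,-51.7],0.8],[[41,39,-69],[73,0.5,-51.7],0.8],[[41,39,-69],[73,0.5,-51.7],0.8],[[41,39,-69],[73,0.5,-51.7],0.8],[[41,39,-69],[73,0.5,-51.7],0.8],[[41,39,-69],[73,0.5,-51.7],0.8],[[41,39,-69],[73,0.5,-51.7],0.8],[[41,39,-69],[73,0.5,-51.7],0.8],[[41,39,-69],[73,0.5,-51.7],0.8],[[41,39,-69],[73,0.5,-51.7],0.8]]'
python3 - <<'E'
from g import *
R0,p0,s=cur(); print(.087*s['opening'],p0,s['joint_positions'],'want',place(.14)); d,w=delta(Rn,place(.14),R0,p0)
E
```

```text
time_s: 7.33
position: [0.4995, 0.055, 0.2419]
tcp_rot: [[0.011, 1.0, 0.025], [0.569, -0.027, 0.822], [0.823, 0.005, -0.569]]
force: [-0.2, 0.4, -1.4]
opening: 0.593
0.0515621441604856 [0.4995 0.055  0.2419] [-33.8401  32.4993 101.6051  44.3584  85.2991 -52.7448] want [0.4777 0.1112 0.1991]
shift [ -3.4 -23.5  69.9] turn [ 17.6   -0.28 -11.89] rows 1.7712145082875432 2.966502768224271
```

```bash
python3 -m jog '[[[-3,-23,70],[17.6,-0.3,-11.9],0.8],[[-3,-23,70],[17.6,-0.3,-11.9],0.8],[[-3,-23,70],[17.6,-0.3,-11.9],0.8],[[-3,-23,70],[17.6,-0.3,-11.9],0.8],[[-3,-23,70],[17.6,-0.3,-11.9],0.8],[[-3,-23,70],[17.6,-0.3,-11.9],0.8],[[-3,-23,70],[17.6,-0.3,-11.9],0.8]]'
python3 - <<'E'
from g import *
R0,p0,s=cur(); im=save('wrist','w3.png'); im2=save('scene','s3.png')
print(.087*s['opening'],p0,s['joint_positions'],'want',place(.14)); d,w=delta(Rn,place(.14),R0,p0)
o=np.zeros((480,800,3),np.uint8); o[:360,:480]=cv2.resize(im[:,:,::-1],(480,360)); o[:320,480:]=cv2.resize(im2[130:290,340:500,::-1],(320,320),interpolation=cv2.INTER_CUBIC)
cv2.imwrite('pics/c3.png',cv2.convertScaleAbs(o,alpha=1.4))
E
```

```text
time_s: 7.92
position: [0.4783, 0.1139, 0.199]
tcp_rot: [[-0.19, 0.943, -0.272], [0.537, 0.332, 0.776], [0.822, 0.001, -0.569]]
force: [-0.4, -0.3, -0.5]
opening: 0.594
0.05168251923666883 [0.4783 0.1139 0.199 ] [-23.4962  38.9387  96.354   37.0807  89.3486 -59.0437] want [0.4777 0.1112 0.1991]
shift [-1.2 -1.5 -2. ] turn [ 0.3 -0.3 -0.1] rows 0.0672617675281891 0.06077283351249848
```

View pics/c3.png

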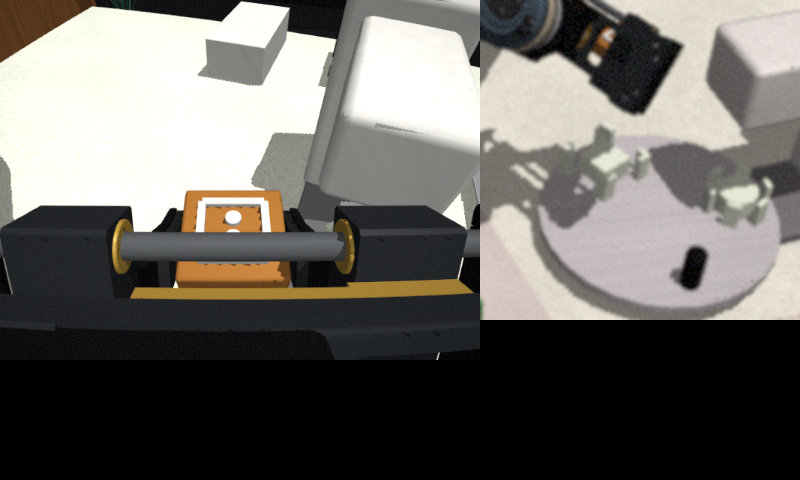

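```bash
python3 - <<'E'
from g import *
R0,p0,s=cur(); f=lambda v:proj('wrist',p0+R0@np.array(v),s)[0].round(1)
for c in(-.0137,-.0155,-.0175): print(c,[f((.009,y,c+.026)) for y in(-.026,.026)],[f((.0,y,c+.026)) for y in(-.026,.026)],[f((.009,y,c-.026)) for y in(-.026,.026)])
im=cv2.imread('pics/w3.png').astype(int)
for x in(260,300,340): print(x,[ (y,im[y,x,2],im[y,x,0]) for y in range(248,262)])
print([(x,im[262,x,2],im[262,x,0]) for x in range(240,256)],[(x,im[262,x,2],im[262,x,0]) for x in range(366,382)])
for zz in (.14,.08,.012): delta(Rn,place(zz),R0,p0)
E
```

```text
-0.0137 [array([251.7, 271.8]), array([369.2, 271.7])] [array([252.4, 290.9]), array([368.5, 290.8])] [array([229.9, 323. ]), array([391.1, 322.9])]
-0.0155 [array([251.1, 273.1]), array([369.8, 273.1])] [array([251.9, 292.4]), array([369. , 292.3])] [array([228.9, 325.4]), array([392.2, 325.3])]
-0.0175 [array([250.5, 274.6]), array([370.4, 274.5])] [array([251.3, 294. ]), array([369.6, 294. ])] [array([227.7, 328.2]), array([393.4, 328.1])]
260 [(248, np.int64(197), np.int64(184)), (249, np.int64(199), np.int64(185)), (250, np.int64(196), np.int64(182)), (251, np.int64(199), np.int64(186)), (252, np.int64(199), np.int64(186)), (253, np.int64(170), np.int64(144)), (254, np.int64(132), np.int64(72)), (255, np.int64(134), np.int64(39)), (256, np.int64(143), np.int64(42)), (257, np.int64(139), np.int64(39)), (258, np.int64(140), np.int64(40)), (259, np.int64(140), np.int64(41)), (260, np.int64(141), np.int64(43)), (261, np.int64(141), np.int64(41))]
300 [(248, np.int64(191), np.int64(178)), (249, np.int64(193), np.int64(180)), (250, np.int64(194), np.int64(180)), (251, np.int64(195), n
[... 1637 characters left out ...]
1), np.int64(42)), (371, np.int64(138), np.int64(40)), (372, np.int64(136), np.int64(40)), (373, np.int64(132), np.int64(39)), (374, np.int64(126), np.int64(39)), (375, np.int64(90), np.int64(76)), (376, np.int64(101), np.int64(93)), (377, np.int64(101), np.int64(94)), (378, np.int64(101), np.int64(94)), (379, np.int64(98), np.int64(92)), (380, np.int64(102), np.int64(95)), (381, np.int64(98), np.int64(93))]
shift [-1.1 -1.6 -2.5] turn [ 0.24 -0.36 -0.09] rows 0.07600667733261422 0.062039606966875896
shift [-50.5  -1.7  31.6] turn [ 0.24 -0.36 -0.09] rows 1.4283371465670556 0.062039606966875896
shift [-106.4   -1.7   70.2] turn [ 0.24 -0.36 -0.09] rows 3.0579827230871763 0.062039606966875896
```

The observed far edge (v=254, width about 126 px) disagrees with the prediction (v≈272, width 118 px), so the cookie may be pitched in the jaws. I'll look closely.

```bash
python3 - <<'E'
import cv2
im=cv2.imread('pics/w3.png')[240:390,210:410]
cv2.imwrite('pics/c4.png',cv2.convertScaleAbs(cv2.resize(im,(800,600),interpolation=cv2.INTER_CUBIC),alpha=1.5))
E
```

```text
(no output)
```

View pics/c4.png

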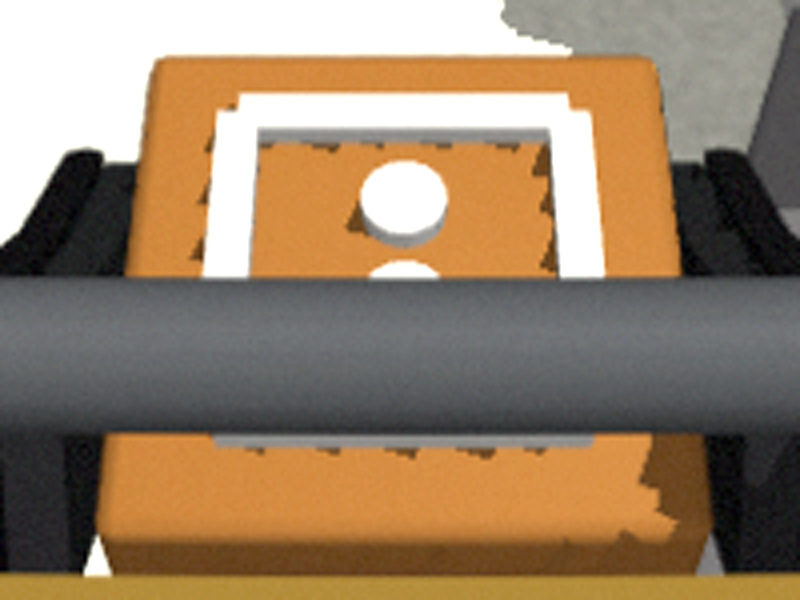

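The crop shows face corners at px (248,254.5), (374.5,254.5), (388,375.5) and (234.5,375.5). The face is seen much more squarely than predicted, so the cookie has pitched in the jaws. I'll solve its in-hand pose from those corners.

```bash
python3 - <<'E'
from g import *
R0,p0,s=cur(); c=vision.camera_info('wrist');K=np.array(c['intrinsics']);d=np.array(c['dist']);M=np.array(c['mount'])
px=np.array([[248,254.5],[374.5,254.5],[388,375.5],[234.5,375.5]])
h=.026
# square pts: (a: tool y, b: toward tip)
obj=np.array([[-h,h,0],[h,h,0],[h,-h,0],[-h,-h,0]])
ok,rv,tv,e=cv2.solvePnPGeneric(obj,px.reshape(-1,1,2),K,d,flags=cv2.SOLVEPNP_IPPE)
F=np.diag([1,-1,-1.])
for r,t,ee in zip(rv,tv,e):
    R=M[:3,:3]@F@cv2.Rodrigues(r)[0]; p=M[:3,:3]@F@t[:,0]+M[:3,3]
    nrm=R[:,2]; print('face centre tool mm',p*1000,'normal',nrm,'tipdir',R[:,1],'pitch',np.degrees(np.arctan2(R[0,1],R[2,1])),'cookie ctr',(p-.009*nrm)*1000,ee)
    print('world normal',R0@nrm)
E
```

```text
face centre tool mm [  4.5809   0.274  -18.2679] normal [ 0.8147 -0.0019 -0.5798] tipdir [0.5799 0.002  0.8147] pitch 35.44018712315567 cookie ctr [ -2.7516   0.2909 -13.0493] [0.3388]
world normal [ 0.0018 -0.0142  0.9999]
face centre tool mm [  2.5729   0.2645 -23.081 ] normal [-0.1281 -0.0022 -0.9918] tipdir [ 0.9918 -0.0004 -0.1281] pitch 97.36093934201095 cookie ctr [  3.726    0.2839 -14.1552] [8.259]
world normal [ 0.2934 -0.839   0.4583]
```

That is as intended: the cookie is pitched 35.4° in the tool frame because the tool was tilted 35°, so its iced normal in the world is +z to within 1°. My earlier prediction had just left that tilt out. Next I'll cross-check the nest in the scene view and compute the descent.

```bash
cat >> g.py <<'E'
ctr=np.array([-.0015,0,-.0133])
def place(up): return N+[0,0,.009+up]-Rn@ctr
E
python3 - <<'E'
from g import *
q=[[389.5-.4,208.5-.4],[401.3-.4,199.75-.4],[415-.4,209-.4],[402-.4,218.5-.4]]
p=plane('scene',q,.058); print(p,p.mean(0))
R0,p0,s=cur()
for zz in (.05,.015): delta(Rn,place(zz),R0,p0)
E
```

```text
[[0.474  0.0726 0.058 ]
 [0.456  0.1098 0.058 ]
 [0.4933 0.125  0.058 ]
 [0.5116 0.0845 0.058 ]] [0.4837 0.098  0.058 ]
shift [-73.6  -1.7  48.3] turn [ 0.24 -0.36 -0.09] rows 2.1118051056391525 0.062039606966875896
shift [-102.4   -1.7   68.2] turn [ 0.24 -0.36 -0.09] rows 2.9508547819337285 0.062039606966875896
```

```bash
sed -i 's/N=np.array(\[.4815,.1006,.058\])/N=np.array([.4822,.0998,.058])/' g.py
python3 -m jog '[[[-25,-1.5,17],[0.2,-0.4,0],0.8],[[-50,-1.5,33],[0.2,-0.4,0],0.8],[[-74,-1.5,48],[0.2,-0.4,0],0.8],[[-90,-1.5,60],[0.2,-0.4,0],0.8],[[-102,-1.5,68],[0.2,-0.4,0],0.8],[[-102,-1.5,68],[0.2,-0.4,0],0.8],[[-102,-1.5,68],[0.2,-0.4,0],0.8],[[-102,-1.5,68],[0.2,-0.4,0],0.8]]'
python3 - <<'E'
from g import *
R0,p0,s=cur(); print(s['joint_positions'],s['force']); f=lambda a,x0,x1,y0,y1:cv2.resize(a[y0:y1,x0:x1,::-1],(400,400),interpolation=cv2.INTER_CUBIC)
a=save('scene','s5.png');b=save('top','t5.png')
cv2.imwrite('pics/c5.png',cv2.convertScaleAbs(np.hstack([f(a,360,440,170,250),f(b,180,260,230,310)]),alpha=1.6))
for zz in (.015,.006,0): delta(Rn,place(zz),R0,p0)
E
```

```text
time_s: 8.68
position: [0.4782, 0.1128, 0.0761]
tcp_rot: [[-0.193, 0.941, -0.277], [0.54, 0.338, 0.771], [0.819, -0.001, -0.573]]
force: [0.4, 0.1, -0.2]
opening: 0.596
[-23.4147  50.9688  97.3701  37.5174  78.8276 -66.9997] [ 0.3685  0.1267 -0.2418]
shift [-1.4 -0.6 -1.2] turn [-0.05 -0.01  0.  ] rows 0.04683713939600209 0.007524177913202565
shift [-8.8 -0.6  3.9] turn [-0.05 -0.01  0.  ] rows 0.23128486287004274 0.007524177913202565
shift [-13.7  -0.6   7.4] turn [-0.05 -0.01  0.  ] rows 0.3734289178191235 0.007524177913202565
```

View pics/c5.png

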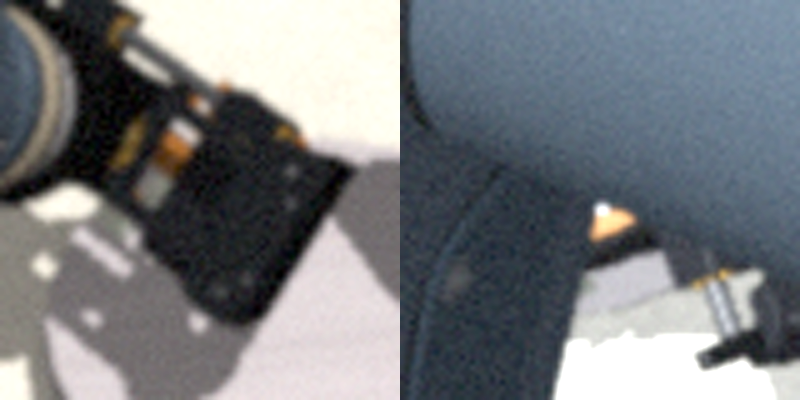

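The pictures are mostly blocked by the gripper body, so I'll set the cookie down by force in small steps.

```bash
python3 -m jog '[[[-3,-0.6,1],[0,0,0],0.8],[[-6,-0.6,3],[0,0,0],0.8],[[-8.5,-0.6,4.5],[0,0,0],0.8],[[-10,-0.6,5.5],[0,0,0],0.8],[[-10,-0.6,5.5],[0,0,0],0.8],[[-10,-0.6,5.5],[0,0,0],0.8]]'
python3 - <<'E'
from g import *
R0,p0,s=cur(); print(s['force'],s['moment'])
for zz in (.004,0,-.002): delta(Rn,place(zz),R0,p0)
E
```

```text
time_s: 9.28
position: [0.4777, 0.1119, 0.0637]
tcp_rot: [[-0.193, 0.941, -0.279], [0.539, 0.339, 0.771], [0.82, -0.001, -0.573]]
force: [-0.2, -0.3, -0.7]
opening: 0.595
[-0.1882 -0.2738 -0.6967] [-0.5486 -0.3547  0.0054]
shift [ 0.   0.2 -1.5] turn [-0.14 -0.04  0.  ] rows 0.03528222434227815 0.020024876809681052
shift [-3.2  0.2  0.8] turn [-0.14 -0.04  0.  ] rows 0.08011281859691294 0.020024876809681052
shift [-4.9  0.2  2. ] turn [-0.14 -0.04  0.  ] rows 0.12611753222665664 0.020024876809681052
```

```bash
python3 -m jog '[[[-0.8,0.2,0.1],[0,0,0],0.8],[[-1.6,0.2,0.1],[0,0,0],0.8],[[-2.4,0.2,0.5],[0,0,0],0.8],[[-2.4,0.2,0.5],[0,0,0],0.8]]'; python3 -m jog '[[[-0.8,0,0.6],[0,0,0],0.8],[[-0.8,0,0.6],[0,0,0],0.8]]';  python3 -m jog '[[[-0.8,0,0.6],[0,0,0],0.8],[[-0.8,0,0.6],[0,0,0],0.8]]'
```

```text
time_s: 9.62
position: [0.4783, 0.1109, 0.0615]
tcp_rot: [[-0.193, 0.941, -0.278], [0.54, 0.339, 0.771], [0.819, -0.001, -0.573]]
force: [-1.0, 0.1, -0.4]
opening: 0.593
time_s: 9.78
position: [0.4782, 0.111, 0.0605]
tcp_rot: [[-0.193, 0.941, -0.278], [0.54, 0.339, 0.771], [0.819, -0.001, -0.573]]
force: [-0.3, -0.0, -1.2]
opening: 0.594
time_s: 9.95
position: [0.4782, 0.1111, 0.0595]
tcp_rot: [[-0.193, 0.941, -0.278], [0.54, 0.339, 0.771], [0.819, -0.001, -0.573]]
force: [-0.4, 0.1, -0.9]
opening: 0.596
```

```bash
for i in 1 2 ; do python3 -m jog '[[[-0.8,0,0.6],[0,0,0],0.8],[[-0.8,0,0.6],[0,0,0],0.8]]' | egrep 'pos|force'; done
```

```text
position: [0.4782, 0.1112, 0.0588]
force: [-1.0, 0.0, 0.9]
position: [0.4781, 0.1114, 0.0588]
force: [-0.9, -0.5, 5.6]
```

Contact: 5.6 N upward at TCP z = 0.0588, which matches the nest floor height (a post would catch about 6 mm higher). I'll release and back out along the tool.

```bash
python3 -m jog '[[[0.4,0,-0.3],[0,0,0],0.38],[[0.4,0,-0.3],[0,0,0],0.34],[[0.4,0,-0.3],[0,0,0],0.3],[[0.4,0,-0.3],[0,0,0],0.25],[[0.4,0,-0.3],[0,0,0],0.25],[[0.4,0,-0.3],[0,0,0],0.25],[[0.4,0,-0.3],[0,0,0],0.25]]'
python3 -m jog '[[[0,0,-5],[0,0,0],0.25],[[0,0,-12],[0,0,0],0.25],[[0,0,-24],[0,0,0],0.25],[[0,0,-40],[0,0,0],0.25],[[0,0,-65],[0,0,0],0.25],[[0,0,-100],[0,0,0],0.25],[[0,0,-140],[0,0,0],0.25],[[0,0,-160],[0,0,0],0.25],[[0,0,-160],[0,0,0],0.25]]'
python3 - <<'E'
from g import *
R0,p0,s=cur(); print(s['joint_positions'])
a=save('scene','s6.png');b=save('top','t6.png');w=save('wrist','w6.png')
f=lambda a,x0,x1,y0,y1:cv2.resize(a[y0:y1,x0:x1,::-1],(400,300),interpolation=cv2.INTER_CUBIC)
cv2.imwrite('pics/c6.png',cv2.convertScaleAbs(np.vstack([np.hstack([f(a,365,445,180,240),f(b,180,260,240,300)]),np.hstack([f(w,0,640,0,480),f(w,160,480,60,300)])]),alpha=1.5))
E
```

```text
time_s: 10.87
position: [0.4782, 0.1111, 0.058]
tcp_rot: [[-0.193, 0.941, -0.278], [0.54, 0.339, 0.771], [0.819, -0.001, -0.573]]
force: [-1.0, -0.8, -0.6]
opening: 0.749
time_s: 11.62
position: [0.5265, -0.0177, 0.1522]
tcp_rot: [[-0.198, 0.942, -0.27], [0.545, 0.335, 0.768], [0.814, 0.005, -0.58]]
force: [0.9, -0.3, -0.6]
opening: 0.75
[-32.2139  47.1595  84.2092  30.5776  95.4555 -62.4261]
```

View pics/c6.png

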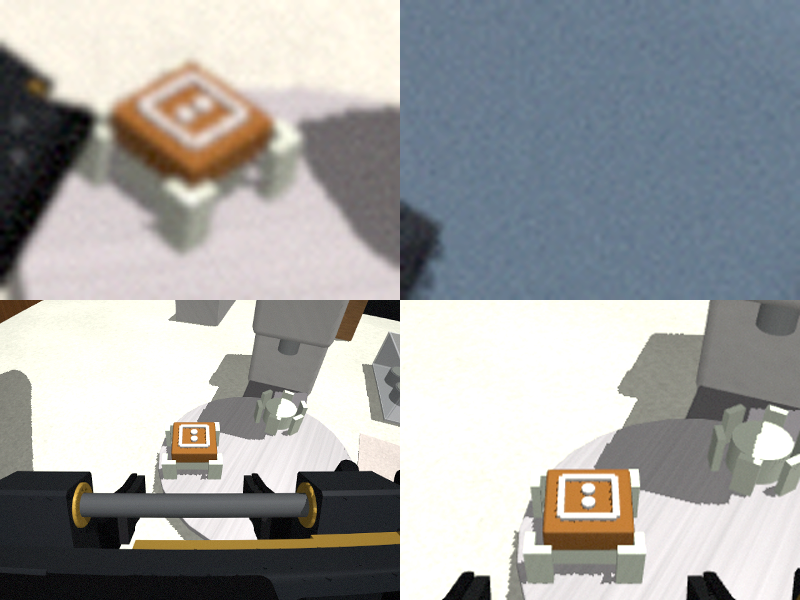

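The pictures show the cookie flat between the four posts, iced side up, and level. Now I'll locate the knob and compute the pose to reach it.

```bash
cat >> g.py <<'E'
AX=np.array([.5622,.1285,0]); KA=-10.3
def kpose(th,z=.052,r=.1):  # th: degrees turned clockwise; tool x toward axis
    a=KA-th; R=tool(a+180,0); p=AX+r*hv(a); p[2]=z; return R,p
E
python3 - <<'E'
from g import *
o1,D1=rays('top',[[213.9,172.9]]);o2,D2=rays('scene',[[446.5,258.3]])
print(plane('top',[[213.9,172.9]],.079),plane('scene',[[446.5,258.3]],.079),tri([(o1,D1[0]),(o2,D2[0])]))
R0,p0,s=cur()
R,p=kpose(0,.20); print(p,R)
delta(R,p,R0,p0); 
# via: raise
delta(R,np.array([.56,-.05,.26]),R0,p0)
E
```

```text
[[0.6541 0.1063 0.079 ]] [[0.6628 0.1057 0.079 ]] [0.6568 0.1092 0.0713]
[0.6606 0.1106 0.2   ] [[-0.9839  0.1788 -0.    ]
 [ 0.1788  0.9839  0.    ]
 [ 0.      0.     -1.    ]]
shift [ 80.7 171.8  27.5] turn [ 28.62 -49.84 -55.12] rows 4.5980218953789755 11.121808062621534
shift [  62.5   22.6 -102.7] turn [ 28.62 -49.84 -55.12] rows 2.934048593455851 11.121808062621534
```

```bash
sed -i 's/KA=-10.3/KA=-11.5/' g.py
python3 -m jog '[[[62,23,-103],[28.6,-49.8,-55.1],0.42],[[62,23,-103],[28.6,-49.8,-55.1],0.42],[[62,23,-103],[28.6,-49.8,-55.1],0.42],[[62,23,-103],[28.6,-49.8,-55.1],0.42],[[62,23,-103],[28.6,-49.8,-55.1],0.42],[[62,23,-103],[28.6,-49.8,-55.1],0.42],[[62,23,-103],[28.6,-49.8,-55.1],0.42],[[62,23,-103],[28.6,-49.8,-55.1],0.42],[[62,23,-103],[28.6,-49.8,-55.1],0.42],[[62,23,-103],[28.6,-49.8,-55.1],0.42],[[62,23,-103],[28.6,-49.8,-55.1],0.42],[[62,23,-103],[28.6,-49.8,-55.1],0.42]]'
python3 - <<'E'
from g import *
R0,p0,s=cur(); print(s['joint_positions'])
R,p=kpose(0,.16); print(p); delta(R,p,R0,p0)
E
```

```text
time_s: 12.77
position: [0.557, -0.0465, 0.2587]
tcp_rot: [[-0.985, 0.173, -0.004], [0.173, 0.985, 0.001], [0.004, 0.001, -1.0]]
force: [-0.5, 0.9, 0.6]
opening: 0.58
[-16.2329  22.8348  89.0714   0.0071  68.3288 -96.2871]
[0.6602 0.1086 0.16  ]
shift [-75.3 170.5  98.4] turn [ 0.03 -0.23  1.55] rows 5.055118123166634 0.2191797533756577
```

```bash
python3 -m jog '[[[-75,170,10],[0,-0.2,1.5],0.42],[[-75,170,10],[0,-0.2,1.5],0.42],[[-75,170,10],[0,-0.2,1.5],0.42],[[-75,170,30],[0,-0.2,1.5],0.42],[[-75,170,60],[0,-0.2,1.5],0.42],[[-75,170,98],[0,-0.2,1.5],0.42],[[-75,170,98],[0,-0.2,1.5],0.42],[[-75,170,98],[0,-0.2,1.5],0.42],[[-75,170,98],[0,-0.2,1.5],0.42]]'
python3 - <<'E'
from g import *
R0,p0,s=cur(); w=save('wrist','w7.png'); print(s['joint_positions'])
R,p=kpose(0,.052); print(p); delta(R,p,R0,p0)
for c in((.6602,.1086),(.6565,.1085)): print(proj('wrist',np.array([*c,.079]),s))
E
```

```text
time_s: 13.52
position: [0.6655, 0.103, 0.1624]
tcp_rot: [[-0.979, 0.206, 0.003], [0.206, 0.979, -0.0], [-0.003, 0.0, -1.0]]
force: [-0.4, 1.0, 0.8]
opening: 0.584
[ -0.6803  37.6441  77.9189  -0.0144  64.2511 -78.8149]
[0.6602 0.1086 0.052 ]
shift [  6.7   4.3 110.4] turn [ 0.02  0.18 -0.36] rows 2.6533537373105442 0.05651342859176875
[[318.4706 238.1962]]
[[317.0745 232.4257]]
```

View pics/w7.png

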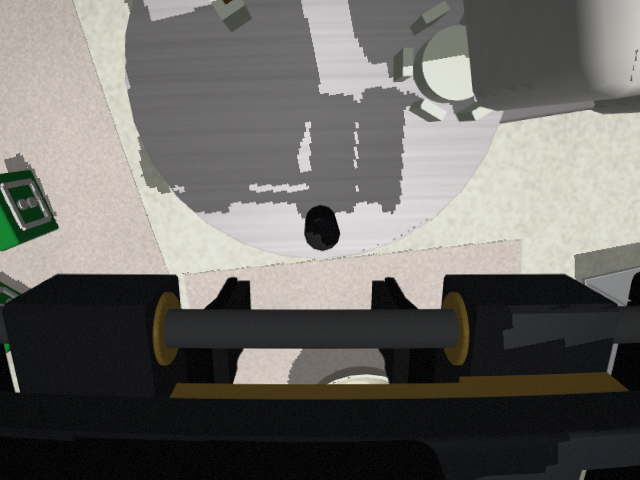

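The knob top is at about (323,235), against a predicted (318,238), so it is centred between the fingers. I'll descend around it.

```bash
python3 -m jog '[[[7,5,10],[0,0,-0.4],0.42],[[7,5,30],[0,0,-0.4],0.42],[[7,5,55],[0,0,-0.4],0.42],[[7,5,80],[0,0,-0.4],0.42],[[7,5,100],[0,0,-0.4],0.42],[[7,5,110],[0,0,-0.4],0.55],[[7,5,110],[0,0,-0.4],0.68],[[7,5,110],[0,0,-0.4],0.68],[[7,5,110],[0,0,-0.4],0.68],[[7,5,110],[0,0,-0.4],0.68]]'
python3 - <<'E'
from g import *
R0,p0,s=cur(); print(s['joint_positions'],.087*s['opening'])
R,p=kpose(0); delta(R,p,R0,p0)
# planned rows: shift/turn from th=0 pose, 40deg per call
for th in (5,10,15,20,25,30,35,40):
    R1,p1=kpose(th); print(th,(R.T@(p1-p)*1000).round(1),np.degrees(Ro.from_matrix(R.T@R1).as_rotvec()).round(1))
E
```

```text
time_s: 14.4
position: [0.6614, 0.1097, 0.054]
tcp_rot: [[-0.98, 0.198, 0.008], [0.198, 0.98, -0.0], [-0.008, 0.001, -1.0]]
force: [0.2, -0.4, -0.4]
opening: 0.344
[ -0.1073  45.2266  82.2478  -0.0209  52.0805 -78.6861] 0.029960548819728264
shift [ 1.  -1.3  2. ] turn [0.07 0.44 0.09] rows 0.06275023821729789 0.06349934691473914
5 [ 0.4 -8.7  0. ] [0. 0. 5.]
10 [  1.5 -17.4   0. ] [ 0.  0. 10.]
15 [  3.4 -25.9   0. ] [ 0.  0. 15.]
20 [  6.  -34.2   0. ] [ 0.  0. 20.]
25 [  9.4 -42.3   0. ] [ 0.  0. 25.]
30 [ 13.4 -50.    0. ] [ 0.  0. 30.]
35 [ 18.1 -57.4   0. ] [ 0.  0. 35.]
40 [ 23.4 -64.3   0. ] [ 0.  0. 40.]
```

```bash
python3 -m jog '[[[0.1,-3.5,0],[0,0,2],0.68],[[0.4,-8.7,0],[0,0,5],0.68],[[1.1,-14.8,0],[0,0,8.5],0.68],[[2.2,-20.8,0],[0,0,12],0.68],[[3.6,-26.7,0],[0,0,15.5],0.68],[[5.4,-32.6,0],[0,0,19],0.68],[[7.6,-38.3,0],[0,0,22.5],0.68],[[10.1,-43.8,0],[0,0,26],0.68],[[13.4,-50,0],[0,0,30],0.68],[[17.1,-55.9,0],[0,0,34],0.68],[[20.1,-60.2,0],[0,0,37],0.68],[[23.4,-64.3,0],[0,0,40],0.68]]'
python3 - <<'E'
from g import *
R0,p0,s=cur(); print(s['joint_positions'])
R,p=kpose(40); delta(R,p,R0,p0)
E
```

```text
time_s: 15.4
position: [0.6264, 0.0513, 0.0535]
tcp_rot: [[-0.622, 0.783, 0.009], [0.783, 0.622, -0.0], [-0.006, 0.007, -1.0]]
force: [2.1, 0.0, 0.5]
opening: 0.318
[ -5.5097  42.8525  88.9819   0.0423  47.6243 -43.9745]
shift [ 0.4 -2.1  1.5] turn [ 0.41  0.35 -0.06] rows 0.06375339426367566 0.07624989178661243
```

```bash
python3 -m jog '[[[0.1,-3.5,0],[0,0,2],0.68],[[0.4,-8.7,0],[0,0,5],0.68],[[1.1,-14.8,0],[0,0,8.5],0.68],[[2.2,-20.8,0],[0,0,12],0.68],[[3.6,-26.7,0],[0,0,15.5],0.68],[[5.4,-32.6,0],[0,0,19],0.68],[[7.6,-38.3,0],[0,0,22.5],0.68],[[10.1,-43.8,0],[0,0,26],0.68],[[13.4,-50,0],[0,0,30],0.68],[[17.1,-55.9,0],[0,0,34],0.68],[[20.1,-60.2,0],[0,0,37],0.68],[[23.4,-64.3,0],[0,0,40],0.68]]'
python3 -m jog '[[[0.1,-3.5,0],[0,0,2],0.68],[[0.4,-8.7,0],[0,0,5],0.68],[[1.1,-14.8,0],[0,0,8.5],0.68],[[2.2,-20.8,0],[0,0,12],0.68],[[3.6,-26.7,0],[0,0,15.5],0.68],[[5.4,-32.6,0],[0,0,19],0.68],[[7.6,-38.3,0],[0,0,22.5],0.68],[[9.4,-42.3,0],[0,0,25],0.68],[[10.8,-45.4,0],[0,0,27],0.68],[[12.5,-48.5,0],[0,0,29],0.68],[[13.4,-50,0],[0,0,30],0.68],[[13.4,-50,0],[0,0,30],0.68]]'
python3 - <<'E'
from g import *
R0,p0,s=cur(); print(s['joint_positions'])
R,p=kpose(110); delta(R,p,R0,p0)
E
```

```text
time_s: 16.4
position: [0.562, 0.0288, 0.0533]
tcp_rot: [[0.027, 1.0, 0.01], [1.0, -0.027, -0.002], [-0.001, 0.01, -1.0]]
force: [2.1, -1.8, -0.1]
opening: 0.321
time_s: 17.4
position: [0.5107, 0.0441, 0.0523]
tcp_rot: [[0.521, 0.854, 0.007], [0.854, -0.521, -0.001], [0.003, 0.006, -1.0]]
force: [0.5, -0.2, 0.5]
opening: 0.32
[ -7.5725  37.4897 106.1164   0.017   36.0123  23.8024]
shift [-1.2 -0.2  0.3] turn [ 0.34 -0.16  0.11] rows 0.02948727469442109 0.05554199339258701
```

```bash
python3 -m jog '[[[0.1,-3.5,0],[0,0,2],0.68],[[0.2,-7,0],[0,0,4],0.68],[[0.5,-10.5,0],[0,0,6],0.68],[[1,-13.9,0],[0,0,8],0.68],[[1.5,-17.4,0],[0,0,10],0.68],[[1.5,-17.4,0],[0,0,10],0.68]]'
for i in 1 2 ; do python3 -m jog '[[[0.1,-1.8,0],[0,0,1],0.68],[[0.1,-1.8,0],[0,0,1],0.68]]' | egrep 'pos|force|open'; done
```

```text
time_s: 17.9
position: [0.5065, 0.0492, 0.0521]
tcp_rot: [[0.659, 0.752, 0.025], [0.752, -0.659, -0.008], [0.01, 0.025, -1.0]]
force: [12.4, -20.0, -12.2]
opening: 0.325
position: [0.5066, 0.0494, 0.0521]
force: [14.1, -23.5, -15.0]
opening: 0.329
position: [0.5068, 0.0496, 0.0521]
force: [14.6, -28.2, -17.2]
opening: 0.325
```

Reaction force is about 33 N, but the tool's angle (≈114°) is short of 120° and the force has an odd downward part. I'll back off and look.

```bash
python3 -m jog '[[[0.2,7,0],[0,0,-4],0.68],[[0.2,7,0],[0,0,-4],0.68],[[0.2,7,0],[0,0,-4],0.68]]'
python3 - <<'E'
from g import *
R0,p0,s=cur(); print(s['joint_positions'])
a=save('scene','s8.png');b=save('top','t8.png');w=save('wrist','w8.png')
f=lambda a,x0,x1,y0,y1:cv2.resize(a[y0:y1,x0:x1,::-1],(400,300),interpolation=cv2.INTER_CUBIC)
cv2.imwrite('pics/c8.png',cv2.convertScaleAbs(np.vstack([np.hstack([f(a,340,540,140,290),f(b,100,320,120,285)]),np.hstack([f(w,0,640,0,480),f(a,240,640,0,300)])]),alpha=1.5))
E
```

```text
time_s: 18.48
position: [0.506, 0.0487, 0.052]
tcp_rot: [[0.633, 0.774, 0.018], [0.774, -0.633, -0.005], [0.008, 0.018, -1.0]]
force: [8.5, -12.1, -7.8]
opening: 0.324
[ -7.0121  37.2109 107.2423  -0.2993  34.4645  32.5333]
```

View pics/c8.png

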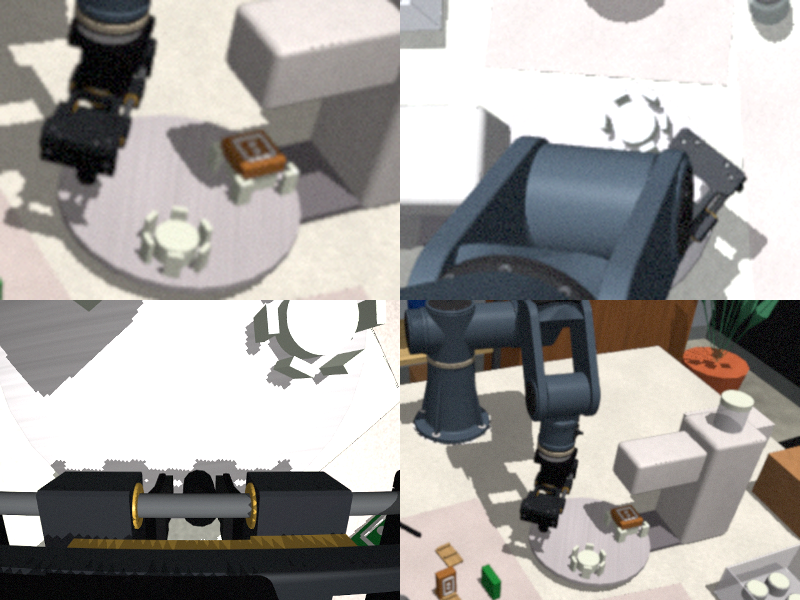

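Nothing but the knob seems to be touched, and the cookie is at scene px ≈(467,217), near the nozzle. I'll work out the disc angle from the cookie and knob pixels.

```bash
python3 - <<'E'
from g import *
im=cv2.imread('pics/s8.png'); b,g,r=[im[:,:,i].astype(int) for i in range(3)]
m=((r>1.5*b)&(r>60)).astype(np.uint8); m2=np.zeros_like(m); m2[200:235,440:495]=m[200:235,440:495]
m2=cv2.morphologyEx(m2,cv2.MORPH_CLOSE,np.ones((7,7)))
cn=max(cv2.findContours(m2,0,1)[0],key=cv2.contourArea); print(cv2.boundingRect(cn)); M=cv2.moments(cn); c=[M['m10']/M['m00'],M['m01']/M['m00']]
P=plane('scene',[c],.067)[0]; print(c,P,'az',np.degrees(np.arctan2(*(P-AX)[[1,0]])),'r',np.hypot(*(P-AX)[:2]))
for th in(105,112,120): 
    Q=AX+.085*hv(199.7-th)+[0,0,.067]; print(th,proj('scene',Q))
# hexnest centre should lie? station yaw: block bottom edge in top0
t=cv2.imread('pics/top0.png')
print(plane('top',[[48,235],[148,239]],.17), plane('top',[[50,178],[150,180]],.25))
R0,p0,s=cur(); d=p0-AX; print('tool az',np.degrees(np.arctan2(d[1],d[0])),np.hypot(d[0],d[1]))
x=cv2.resize(cv2.imread('pics/s8.png')[170:260,400:520],(800,600),interpolation=cv2.INTER_CUBIC); cv2.imwrite('pics/c9.png',cv2.convertScaleAbs(x,alpha=1.7))
for th in(105,112,120):
    a=199.7-th; print(th,[((proj('scene',AX+.085*hv(a)+.026*u*hv(a)+.026*v*hv(a+90)+[0,0,.076])[0])-[400,170]).round(1).tolist() for u,v in((1,1),(1,-1),(-1,-1),(-1,1))])
E
```

```text
(452, 205, 31, 24)
[468.8907178783722, 217.7270233196159] [0.5652 0.2174 0.067 ] az 88.04920651617054 r 0.08899437815345008
105 [[464.8088 215.1338]]
112 [[467.3699 218.2536]]
120 [[469.686  222.0018]]
[[0.5293 0.3646 0.17  ]
 [0.5192 0.1942 0.17  ]] [[0.6042 0.318  0.25  ]
 [0.5968 0.1638 0.25  ]]
tool az -125.1428179332942 0.09760847024077456
105 [[68.5, 31.4], [82.7, 46.4], [62.7, 53.1], [48.8, 37.7]]
112 [[73.0, 35.0], [85.0, 50.9], [63.2, 55.7], [51.7, 39.5]]
120 [[77.6, 39.5], [86.6, 56.1], [63.2, 58.7], [54.8, 41.8]]
```

View pics/c9.png

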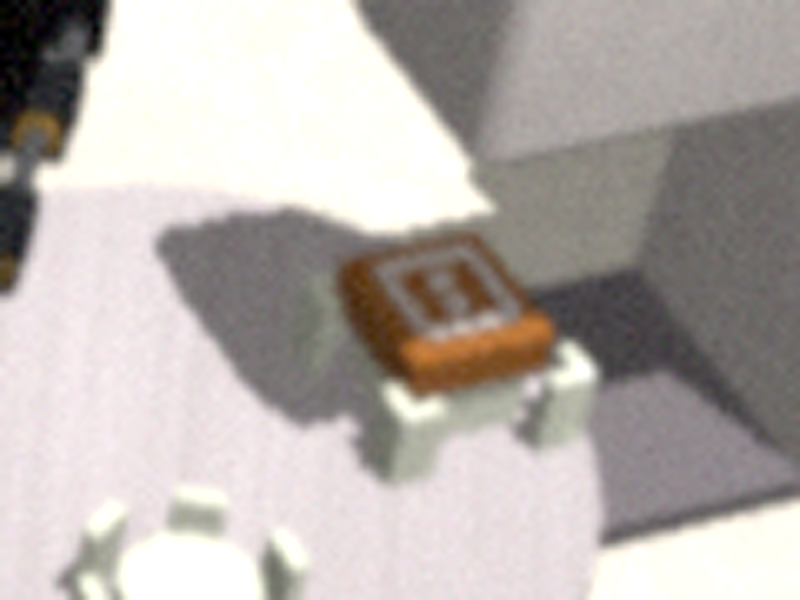

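The cookie corners fit a disc rotation of about 112° from where it started. That puts the cookie at azimuth 88°. The head's edges give a station y axis of azimuth ≈87°, so the nest is under the head and the hard reaction is the stop; the disc evidently did not start at exactly 0. I'll open, lift clear and re-measure.

```bash
python3 -m jog '[[[0,0,0],[0,0,0],0.6],[[0,0,0],[0,0,0],0.5],[[0,0,0],[0,0,0],0.42],[[0,0,0],[0,0,0],0.42],[[0,0,0],[0,0,0],0.42]]'
python3 - <<'E'
from g import *
R0,p0,s=cur(); d=p0-AX; print('tool az',np.degrees(np.arctan2(d[1],d[0])),np.hypot(d[0],d[1]),s['force'])
a=save('scene','s9.png')
def ck(fn):
    im=cv2.imread(fn); b,g,r=[im[:,:,i].astype(int) for i in range(3)]
    m=((r>1.5*b)&(r>60)).astype(np.uint8); m2=np.zeros_like(m); m2[200:235,440:495]=m[200:235,440:495]
    M=cv2.moments(cv2.morphologyEx(m2,cv2.MORPH_CLOSE,np.ones((7,7))),True); return M['m10']/M['m00'],M['m01']/M['m00'],M['m00']
print(ck('pics/s8.png'),ck('pics/s9.png'))
E
```

```text
time_s: 19.05
position: [0.4973, 0.0528, 0.0512]
tcp_rot: [[0.634, 0.773, 0.002], [0.773, -0.634, 0.0], [0.001, 0.001, -1.0]]
force: [-0.1, 0.2, 0.0]
opening: 0.557
tool az -130.59365732262478 0.0997129412860876 [-0.0723  0.2182  0.0432]
(468.6780487804878, 217.54146341463414, 410.0) (468.7677261613692, 217.44987775061125, 409.0)
```

```bash
python3 -m jog '[[[0,0,0],[0,0,0],0.3],[[0,4,0],[0,0,0],0.25],[[0,8,0],[0,0,0],0.25],[[0,8,-15],[0,0,0],0.25],[[0,8,-40],[0,0,0],0.25],[[0,8,-75],[0,0,0],0.25],[[0,8,-110],[0,0,0],0.25],[[0,8,-150],[0,0,0],0.25],[[0,8,-150],[0,0,0],0.25],[[0,8,-150],[0,0,0],0.25]]'
python3 - <<'E'
from g import *
a=save('scene','s10.png'); b=save('top','t10.png')
def ck(fn):
    im=cv2.imread(fn); b,g,r=[im[:,:,i].astype(int) for i in range(3)]
    m=((r>1.5*b)&(r>60)).astype(np.uint8); m2=np.zeros_like(m); m2[200:235,440:495]=m[200:235,440:495]
    M=cv2.moments(cv2.morphologyEx(m2,cv2.MORPH_CLOSE,np.ones((7,7))),True); return M['m10']/M['m00'],M['m01']/M['m00'],M['m00']
print(ck('pics/s8.png'),ck('pics/s10.png'))
# unchanged objects: image diff vs scene0 around hex, oblong, cutter, bottle, jar, cup, scriber
A=cv2.imread('pics/scene0.png').astype(int);B=cv2.imread('pics/s10.png').astype(int)
for n,(x,y,r) in dict(hex=(192,260,14),obl=(287,288,16),cutter=(238,307,14),bottle=(212,345,20),jar=(393,340,14),cup=(167,203,16),scriber=(238,223,18),green=(331,282,12),green2=(322,319,12)).items():
    print(n,np.abs(A-B)[y-r:y+r,x-r:x+r].mean().round(1),end='; ')
# black knob in scene
im=B; m=((im.max(2)<45)).astype(np.uint8); k=np.zeros_like(m); k[180:260,360:440]=m[180:260,360:440]
n,l,st,ce=cv2.connectedComponentsWithStats(k); print([(st[i].tolist(),ce[i].round(1).tolist()) for i in range(1,n) if st[i,4]>30])
for th in(108,110,112,114,120): print(th,proj('scene',AX+.1*hv(KA-th)+[0,0,.057]).round(1))
s=bot.read_state(); print(s['force'],s['position'])
E
```

```text
time_s: 19.93
position: [0.5059, 0.0471, 0.2037]
tcp_rot: [[0.635, 0.773, 0.01], [0.773, -0.635, -0.001], [0.006, 0.009, -1.0]]
force: [0.1, 0.2, -0.9]
opening: 0.748
(468.6780487804878, 217.54146341463414, 410.0) (469.4507772020725, 217.3860103626943, 386.0)
hex 3.4; obl 3.5; cutter 3.6; bottle 3.7; jar 3.5; cup 2.8; scriber 4.1; green 3.9; green2 3.8; [([379, 212, 10, 20, 157], [383.7, 221.6])]
108 [[383.5 223.3]]
110 [[383.7 222.2]]
112 [[383.9 221.1]]
114 [[384.2 220. ]]
120 [[385.4 216.9]]
[-0.9216  0.6807  0.3489] [0.5032 0.0473 0.2006]
```

```bash
python3 -c "
from rig import bot
print(bot.hand_in(), bot.read_state()['time_s'])"
```

```text
the job is handed in; nothing more can be done
the job is handed in; nothing more can be done
```

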